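# Uncover the dust filter

### The arm

A 6-joint arm with a two-finger parallel gripper is mounted at the origin on the work surface. World frame = base frame: x ahead of the robot, y to its left, z up, the work surface at z = 0. Lengths are in mm, angles in rad, forces in N, time in s.
With the tool pointing down it reaches from about 275 to 1000 mm from the base axis. Payload 8.4 kg.
Tool frame: the origin (TCP) lies at the very end of the fingers, on their centre line; the grasp point (between the pads) lies 19 mm behind it; z points along the fingers, y is the direction in which the jaws open and shut (so a half turn about z gives the same grasp; the last joint's range is limited). The gripper opens to 85 mm and grips with 20 to 120 N. Pads are 22 mm wide; open, the fingers measure 114 mm over their backs; the gripper's body (76 mm by 85 mm) begins 54 mm behind the grasp point. The pads swing forward as they close: fully open they stand 13 mm farther back than shut.
Start: joints at [-1.263, 0.353, 1.633, -0, 1.155, -0.002], TCP at [190.541, -595.249, 231.281] pointing down, gripper open.
Joint ranges: [-2.63, 2.63], [-0.92, 2.1], [0.06, 2.66], [-1.3, 4.44], [0, 2.69], [-3.02, 3.02]. Speed limits (rad/s): [2.22, 2.22, 2.79, 3.14, 3.14, 3.14].

### API

Orientations are given as [roll, pitch, yaw] about the fixed x, y, z axes, in that order (R = Rz(yaw) Ry(pitch) Rx(roll)).
In Python, from rig import r gives the robot as it stands.
- The arm moves only by the tool move_arm, never from a script. Its argument "increments" is a list of rows, each an object of numbers: "tx", "ty", "tz": the shift along the tool's x, y, z in cm; "rx", "ry", "rz": the turn, a rotation vector about the tool's x, y, z in degrees; "gripper": the gripper's target within -1 to 1 (fully open at 1, half-way at 0, shut at -1). A call has 1 to 12 rows; each row shifts and turns the commanded pose from where the row before left it, along the tool's axes as they then stand; what a row does not reach is not made up. A row lasts 1/10 s, in which the tool goes at most 50 mm and 8.59 degrees, less where a joint would pass 70% of its speed; a pose out of reach is approached as far as the arm can. A call is refused whole if a number of a shift passes 5 or a number of a turn 8.59, either way. A call with a gripper value outside its range is refused whole. The fingers move at their own pace and stop on an object; "squeeze" is the grip in N (left out, the last holds). Time passes only in rows, so rows that do not move let the fingers close. It gives the time, the measured TCP pose, the force and the opening at its end, in the units of the state.
- r.sense(): the state, without advancing time (a new reading comes with each control period).
- r.grab_frame(name): name is "side" or "top"; returns (picture, depth): 384x512x3 uint8, red, green, blue; 384x512 float32, mm along the optical axis (not along the pixel's ray), 0 where there is no reading.
- r.camera_model(name): a dict with "fx", "fy", "cx", "cy" (pixels), "R" (3x3) and "t" (3): a world point X has camera coordinates R X + t. Camera axes: x right, y down, z forward; pixel columns grow to the right and rows downward; lengths in mm; the calibration is good to about 2 mm. A picture is of the moment at which its call begins. camera_model takes no time and is no camera call.
- r.sign_off(): hands the job in, once; it reports no verdict.
Trained networks look in the newest picture that a camera, given by its name, has taken for a name from the list of things; names that differ only in an ending like _2 or _b are one class to them, and where a whole thing is asked for, a point or a joint stands for the part that bears it (a point fixed in the world has none). Each returns a list of dicts, best first, with "confidence" (0 to 1); they miss things now and then, are a little off and sometimes report something else, mostly with a low value. They report only what shows in the picture. A call takes as long as a camera call. They do not tell look-alikes from the thing itself.
- r.cut_out(query, camera): "mask" (384x512 bool, what is visible of it) and "bbox" ([left, top, right, bottom] in pixels, round what is visible of it).
- r.place_of(query, camera): "location" ([row, column] in pixels: a listed point, or the origin of a listed thing).
The state is a dict: "clock": time; "qpos": joint angles; "qvel": joint speeds; "joint_efforts": joint torques, N m; "eef_pos": TCP position; "tcp_rot": TCP orientation; "contact_force": force on the tool from outside, world axes, zero at the start; "wrist_torque": the same for the moment, N m; "opening": opening from 0.0 (shut) to 1.0 (fully open).
Only numpy, scipy, OpenCV 4.12 (cv2) and the standard library are available. Lean on these libraries where they do the work, as an engineer would, in place of code of your own. Each camera call takes 0.05 s, during which the arm holds its last target. There are 200 camera calls.

### The job

Open the bench dust-filter box for inspection gently and with the fingertips only: press the orange snap tab all the way in, then push the released cover along its guides by its yellow rib until the filter opening is completely uncovered. Do not lift the cover off the box, leave it lying flat in its guides beside the opening, and leave everything else on the bench where it stands.

Things in the scene. Friction and masses are not known exactly. Their poses are not given: they have to be found in the camera images.
- filter_box: Green box fixed to the bench: x -56 to 56, y -75 to 168 mm, 100 tall, plus a 35 long hose stub at each end. Origin on the bench under the centre of the filter opening, z up; +y is the way the cover slides open. Guide walls at x = +-45.5, tops at z = 96; black hold-down lips over the cover's long edges, in to x = +-38, for y -60 to 50. Back stop behind the cover, y -70 to -54, 90 tall.
- opening (a point): Centre of the filter opening at the height of the ledges the cover runs on (85 mm above the bench). The opening spans y -42 to 40, x -35 to 35 in the box's frame; white paper pleats lie 15 below. It is completely uncovered when the cover's centre is 92 or more from here along the box's +y.
- end_stop (a point): Middle of the inner face of the end stop, at the box's y = 160, 95 mm above the bench (stop 100 tall). The cover's front edge meets it when its centre has gone 108 mm from the opening's. From y = 40 to here lies a grey sunken deck, z = 79, x -35 to 35; the cover slides above it on the side ledges (z = 85).
- cover: Loose grey plate, 88 (x) by 104 (y) by 5 mm, 100 to 210 g, with a yellow upright rib across its rear end: 50 wide in x, y -50 to -40, rising 26 above the plate. Origin at the centre of its underside, axes as the box's. At the start it lies over the opening, within 2 mm, underside 85 above the bench, blocked by the tab. Once the tab is in it slides with about 1 to 2 N.
- push_face (a point): Middle of the rear (-y) upright face of the cover's yellow rib, 13 mm above the plate's top and 18 above its underside (103 above the bench). Moves with the cover. Push it towards the filter box's +y.
- tab_top (a point): Centre of the flat top of the orange snap tab, 36 (x) by 34 (y) mm, at x 0, y 72 in the box's frame, 93 above the bench when fully out. It moves straight down. Around it is free room down to the sunken deck (z = 79, 70 wide in x); the cover's front edge is about 3 mm from it.
- tab (a joint): Travel of the snap tab in m: 0 = out (starts at 0 to 0.002), 0.012 = fully in at a hard stop (top 81 mm above the bench). It gives steadily against about 4 N and stays where it is left. The cover passes over it from 0.0085 on; press it past 0.010, best to the stop.
- glue: white glue bottle with a red cap, upright, 56 dia x 130 tall (mm); origin under its centre; only a bystander, not to be disturbed.
- screw_jar: amber jar with a steel lid, 54 dia x 60 tall, on the bench close to the robot's side of the filter box (mm); origin under its centre; only a bystander, not to be disturbed.
- offcut: pale wood block 45 x 110 x 28 tall, on the bench close to the far side of the filter box (mm); origin under its centre; only a bystander, not to be disturbed.
- tape: yellow tape measure case, 60 x 32 x 56 tall (mm); origin under its centre; only a bystander, not to be disturbed.
- mug: blue mug, 76 dia x 85 tall (mm); origin under its centre; only a bystander, not to be disturbed.
- screwdriver: screwdriver lying on the bench, about 200 mm long; only a bystander, not to be disturbed.
- profile: dark wood window-frame offcut, 50 x 130 x 34 tall (mm); origin under its centre; only a bystander, not to be disturbed.
Mind the look-alikes: they are no part of the job. There is more than one size of the cover; the one meant has the size given above.

How it is judged (in metres and radians):
On the way, in this order (a step that is already met when the one before it is completed fails the run):
1. the snap tab is pressed in (past 10 mm) with the cover still on its seat (value of joint tab above 0.01 m and y of cover in the frame of filter_box below 0.012 m), for 0.1 s.
2. the cover has been pushed clear of the filter opening (y of cover in the frame of filter_box above 0.092 m), for 0.2 s.
At the end, for the whole second after the job is handed in: The cover lies at rest, flat in its guides (within 4 mm of ledge height, tilt under 0.06 rad), its centre at least 92 mm along the box's +y so that the whole filter opening is uncovered, with the tab still in (y of cover in the frame of filter_box between 0.092 and 0.113 m and z of cover in the frame of filter_box between 0.081 and 0.089 m and x of cover in the frame of filter_box between -0.006 and 0.006 m and angle between cover's own z axis and vertical below 0.06 rad and angle between the y axis of cover and the y axis of filter_box, either way round below 0.08 rad and value of joint tab above 0.0085 m and linear speed of cover below 0.02 m/s); the robot touches nothing.
It fails at once if the cover is lifted (10 mm) or tipped (0.15 rad) (z of cover in the frame of filter_box above 0.095 m or angle between cover's own z axis and vertical above 0.15 rad).
It fails at once if the cover is forced along before the tab is in (y of cover in the frame of filter_box above 0.012 m and value of joint tab below 0.008 m).
It fails at once if the box, its tab or its cover is struck or forced with more than 60 N (contact force between the fingers and filter_box above 60 N or contact force between the fingers and cover above 60 N).
It fails at once if a bystander is moved by more than 25 mm (distance of any of glue, screw_jar, offcut, tape, mug, screwdriver, profile from where it was at the start of the episode above 0.025 m).
It also fails if it takes over 48 s, if anything falls off the work surface, if the arm or the gripper's body presses on something with over 40 N, if the wrist force passes 120 N, or if a joint passes its speed limit or range.

## Working session

There is one attempt and no reset: what is moved stays moved. The work goes in short steps, Python scripts to look and compute and a tool call to move; the robot and the scene stay as the last step left them, time stands still between calls to the robot, and variables do not carry over. Pictures are saved under pics/ and viewed, about 8 in all and at most 12, crops included, and the job is handed in when it is done.

Besides the shell and the picture viewer there is one more tool, called after "Emit:" as a command line: name --argument value ..., lists and objects as JSON in quotes. move_arm: Moves the arm, as the interface text tells. Its arguments: {"type":"object","properties":{"increments":{"type":"array","items":{"type":"object","properties":{"tx":{"type":"number"},"ty":{"type":"number"},"tz":{"type":"number"},"rx":{"type":"number"},"ry":{"type":"number"},"rz":{"type":"number"},"gripper":{"type":"number"}}}},"squeeze":{"type":"number"}},"required":["increments"]}

```bash
mkdir -p pics
python3 - <<'E'
from rig import r
import cv2, numpy as np
for n in ("side","top"):
    p,d=r.grab_frame(n); cv2.imwrite(f"pics/{n}0.png",p[:,:,::-1])
    c=r.camera_model(n); print(n,{k:np.round(v,3).tolist() for k,v in c.items()})
    for q in ("filter_box","opening","end_stop","cover","push_face","tab_top"):
        print(q,[(np.round(x["location"],1).tolist(),round(x["confidence"],2)) for x in r.place_of(q,n)])
print(r.sense())
E
```

```text
side {'fx': 477.115, 'fy': 477.115, 'cx': 261.307, 'cy': 195.334, 'R': [[-0.908, -0.418, 0.02], [-0.312, 0.645, -0.698], [0.279, -0.64, -0.716]], 't': [453.089, 243.464, 1313.404]}
filter_box [([183.3, 258.5], 0.57)]
opening [([164.0, 256.1], 0.8)]
end_stop [([191.1, 218.2], 0.88)]
cover [([168.4, 259.0], 0.93), ([250.3, 303.1], 0.64), ([159.1, 296.4], 0.61), ([204.0, 284.6], 0.17)]
push_face [([151.3, 287.6], 0.81), ([254.1, 326.9], 0.72), ([155.3, 269.9], 0.62)]
tab_top [([171.0, 237.4], 0.65)]
top {'fx': 438.292, 'fy': 438.292, 'cx': 254.382, 'cy': 186.661, 'R': [[0.009, -1.0, -0.024], [-0.999, -0.007, -0.051], [0.051, 0.024, -0.998]], 't': [7.142, 490.472, 1312.55]}
filter_box [([160.7, 305.7], 0.89)]
opening [([159.1, 306.7], 0.75)]
end_stop [([136.2, 256.8], 0.74)]
cover [([158.1, 304.0], 0.86), ([182.4, 365.8], 0.78), ([231.5, 244.4], 0.56)]
push_face [([257.3, 239.7], 0.94), ([165.1, 322.3], 0.71), ([170.3, 366.7], 0.64)]
tab_top [([147.4, 282.7], 0.55), ([186.6, 132.6], 0.26)]
{'clock': 0.7, 'qpos': array([-1.26339837e+00,  3.52984800e-01,  1.63341001e+00, -3.22895760e-06,
        1.15519240e+00, -2.38902442e-03]), 'qvel': array([-3.79800368e-04,  1.34321445e-03, -3.83429288e-05, -3.66129979e-04,
        3.28557440e-04,  5.84461137e-04]), 'joint_efforts': array([ 6.29713722e-04, -6.05017591e+01, -3.42387986e+01,  7.12276915e-05,
        1.19978147e-03, -2.33902250e-05]), 'eef_pos': array([ 190.5403903 , -595.24720107,  231.28617897]), 'tcp_rot': array([3.14158721e+00, 2.96710559e-06, 3.09788282e-01]), 'contact_force': array([-0.51788981,  0.29177376, -0.33727941]), 'wrist_torque': array([0.01901098, 0.03938703, 0.0306402 ]), 'opening': 0.9975694811038636}
```

Run:
```python
import cv2
t=cv2.imread("pics/top0.png");s=cv2.imread("pics/side0.png")
cv2.imwrite("pics/t1.png",cv2.resize(t[90:290,190:430],None,fx=3.3,fy=3,interpolation=2))
```

```text
(no output)
```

View pics/t1.png

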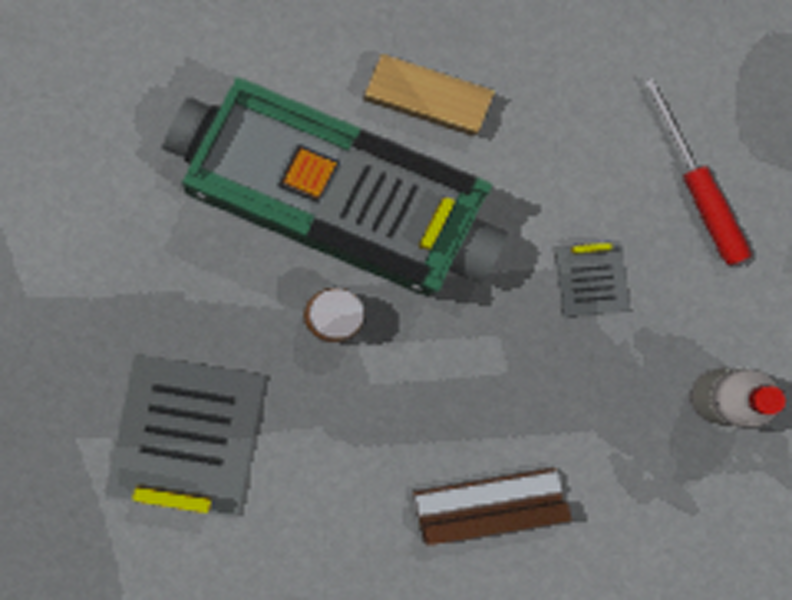

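View pics/side0.png

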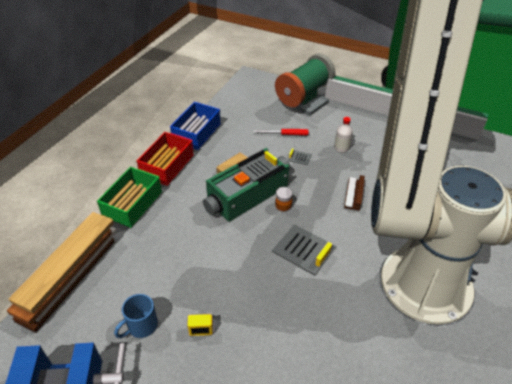

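The top crop shows the real cover in the green box. The rib is at about full-image pixel (322,165) and the tab at (284,147), with the jar on the robot's side and the offcut on the far side. Two loose look-alike covers lie outside the box. The side view shows the tab near (242,178) and the rib near (271,157). Next I measure.

```bash
cat > h.py <<'E'
from rig import r
import cv2, numpy as np
def ray(c,u,v):
    R=np.array(c["R"]);t=np.array(c["t"]);d=R.T@np.array([(u-c["cx"])/c["fx"],(v-c["cy"])/c["fy"],1]);return -R.T@t,d
def atz(c,u,v,z):
    o,d=ray(c,u,v);return o+d*(z-o[2])/d[2]
def blob(hsv,lo,hi,near,rad=14):
    m=cv2.inRange(hsv,lo,hi);mm=np.zeros_like(m);cv2.circle(mm,near,rad,255,-1);return m&mm
def tri(c1,a,c2,b):
    o1,d1=ray(c1,*a);o2,d2=ray(c2,*b)
    s=np.linalg.lstsq(np.c_[d1,-d2],o2-o1,rcond=None)[0];p,q=o1+s[0]*d1,o2+s[1]*d2
    return (p+q)/2,np.linalg.norm(p-q)
def cloud(n,p,d,m):
    c=r.camera_model(n);v,u=np.nonzero((m>0)&(d>0));z=d[v,u]
    X=np.c_[(u-c["cx"])/c["fx"]*z,(v-c["cy"])/c["fy"]*z,z]
    return (X-np.array(c["t"]))@np.array(c["R"])
E
python3 - <<'E'
from h import *
near={"top":{"tab":(284,147),"rib":(322,165)},"side":{"tab":(242,178),"rib":(271,157)}}
col={"tab":((6,140,90),(18,255,255)),"rib":((24,140,80),(34,255,255))}
cen={}
for n in near:
    p,d=r.grab_frame(n);h=cv2.cvtColor(p,cv2.COLOR_RGB2HSV);c=r.camera_model(n)
    for k in near[n]:
        m=blob(h,*col[k],near[n][k]);v,u=np.nonzero(m);cen[n,k]=(u.mean(),v.mean())
        X=cloud(n,p,d,m)
        print(n,k,len(u),np.round(cen[n,k],1),"depth med",np.median(X,0).round(1),"plane",atz(c,*cen[n,k],93 if k=="tab" else 116).round(1))
    m=cv2.inRange(h,(60,70,20),(90,255,255)); mm=np.zeros_like(m);cv2.circle(mm,(290,160) if n=="top" else (248,185),60,255,-1);m&=mm
    X=cloud(n,p,d,m);X=X[(X[:,2]>92)&(X[:,2]<106)]
    b=cv2.minAreaRect(X[:,:2].astype(np.float32));print(n,"green rect z>92",len(X),b, np.percentile(X[:,2],[5,50,95]))
for k in col: print(k,*tri(r.camera_model("top"),cen["top",k],r.camera_model("side"),cen["side",k]))
for q in("tab_top","push_face"):
    pass
# glass: heights of jar and offcut from depth
p,d=r.grab_frame("top")
for nm,(u,v) in dict(jar=(291,195),offcut=(319,121)).items():
    m=np.zeros(d.shape,np.uint8);cv2.circle(m,(u,v),4,255,-1);print(nm,np.median(cloud("top",p,d,m),0).round(1))
E
```

```text
top tab 149 [283.4 147.2] depth med [599.8 -71.7  93.3] plane [599.5 -72.4  93. ]
top rib 75 [321.9 163.9] depth med [ 550.2 -179.4  115.8] plane [ 550. -179.  116.]
top green rect z>92 465 ((589.2760009765625, -95.89463806152344), (243.24298095703125, 111.70050811767578), 65.14600372314453) [ 92.53759133  96.42148807 101.90574626]
side tab 138 [241.3 178. ] depth med [600.5 -69.1  91.3] plane [599.7 -68.5  93. ]
side rib 85 [270.4 157.3] depth med [ 551.5 -177.2  110.8] plane [ 548.9 -170.9  116. ]
side green rect z>92 377 ((589.4178466796875, -94.82525634765625), (243.8572998046875, 115.39063262939453), 64.55269622802734) [ 92.51675834  95.8764347  101.05245217]
tab [600.79392252 -72.32224607  89.15317089] 1.5433136498896938
rib [ 551.63655405 -179.8156228   107.81630901] 1.5951351653214507
jar [464.5 -96.6  61.2]
offcut [ 688.8 -181.4   28.1]
```

Emit:
move_arm --increments '[{"rz":-7.88,"gripper":-1},{"rz":-7.88,"gripper":-1},{"rz":-7.88,"gripper":-1},{"rz":-7.88,"gripper":-1},{"rz":-7.88,"gripper":-1},{"rz":-7.88,"gripper":-1},{"gripper":-1},{"gripper":-1}]' --squeeze 40

```text
invalid input
```

Emit:
move_arm --increments '[{"tx":0,"ty":0,"tz":0,"rx":0,"ry":0,"rz":-7.88,"gripper":-1},{"tx":0,"ty":0,"tz":0,"rx":0,"ry":0,"rz":-7.88,"gripper":-1},{"tx":0,"ty":0,"tz":0,"rx":0,"ry":0,"rz":-7.88,"gripper":-1},{"tx":0,"ty":0,"tz":0,"rx":0,"ry":0,"rz":-7.88,"gripper":-1},{"tx":0,"ty":0,"tz":0,"rx":0,"ry":0,"rz":-7.88,"gripper":-1},{"tx":0,"ty":0,"tz":0,"rx":0,"ry":0,"rz":-7.88,"gripper":-1}]'

```text
clock: 1.45
eef_pos: [190.5, -595.3, 231.3]
tcp_rot: [-3.142, 0.0, 1.141]
contact_force: [-0.1, 0.5, -0.5]
opening: 0.0
```

Emit:
move_arm --increments '[{"tx":2.5,"ty":0.6,"tz":0,"rx":0,"ry":0,"rz":0.3,"gripper":-1},{"tx":4.8,"ty":1.1,"tz":0,"rx":0,"ry":0,"rz":0,"gripper":-1},{"tx":4.8,"ty":1.1,"tz":0,"rx":0,"ry":0,"rz":0,"gripper":-1},{"tx":4.8,"ty":1.1,"tz":0,"rx":0,"ry":0,"rz":0,"gripper":-1},{"tx":4.8,"ty":1.1,"tz":0,"rx":0,"ry":0,"rz":0,"gripper":-1},{"tx":4.8,"ty":1.1,"tz":0,"rx":0,"ry":0,"rz":0,"gripper":-1},{"tx":4.8,"ty":1.1,"tz":0,"rx":0,"ry":0,"rz":0,"gripper":-1},{"tx":4.8,"ty":1.1,"tz":0,"rx":0,"ry":0,"rz":0,"gripper":-1},{"tx":4.8,"ty":1.1,"tz":0,"rx":0,"ry":0,"rz":0,"gripper":-1},{"tx":4.8,"ty":1.1,"tz":0,"rx":0,"ry":0,"rz":0,"gripper":-1},{"tx":4.8,"ty":1.1,"tz":0,"rx":0,"ry":0,"rz":0,"gripper":-1}]'

```text
clock: 2.55
eef_pos: [512.0, -186.2, 231.6]
tcp_rot: [3.141, -0.0, 1.13]
contact_force: [0.8, -1.0, -0.2]
opening: 0.0
```

Emit:
move_arm --increments '[{"tx":4.5,"ty":1.1,"tz":0,"rx":0,"ry":0,"rz":0,"gripper":-1},{"tx":4.5,"ty":1.1,"tz":0,"rx":0,"ry":0,"rz":0,"gripper":-1},{"tx":3,"ty":0.8,"tz":0,"rx":0,"ry":0,"rz":0,"gripper":-1},{"tx":1,"ty":0.3,"tz":0,"rx":0,"ry":0,"rz":0,"gripper":-1},{"tx":0,"ty":0,"tz":0,"rx":0,"ry":0,"rz":0,"gripper":-1}]'

```text
clock: 3.05
eef_pos: [596.7, -83.7, 231.0]
tcp_rot: [-3.141, 0.0, 1.132]
contact_force: [-0.0, -0.9, 0.0]
opening: -0.002
```

```bash
cat >> h.py <<'E'
O=np.array([569.6,-137.]);A=np.radians(65);Y=np.array([np.cos(A),np.sin(A)]);X_=np.array([np.sin(A),-np.cos(A)])
def where():
    s=r.sense();e=np.array(s["eef_pos"]);d=e[:2]-O
    print("t",round(s["clock"],2),"box y %.1f x %.1f z %.1f"%(d@Y,d@X_,e[2]),"rot",np.round(s["tcp_rot"],3),"F",np.round(s["contact_force"],1),"j",np.round(s["qpos"],2))
E
python3 -c "
from h import *;where()"
```

```text
t 3.05 box y 59.8 x 2.1 z 231.0 rot [-3.141  0.     1.132] F [-0.  -0.9  0. ] j [-0.14  0.32  1.68 -0.    1.14  0.3 ]
```

Emit:
move_arm --increments '[{"tx":1.2,"ty":-0.2,"tz":3,"rx":0,"ry":0,"rz":0,"gripper":-1},{"tx":0,"ty":0,"tz":4,"rx":0,"ry":0,"rz":0,"gripper":-1},{"tx":0,"ty":0,"tz":3,"rx":0,"ry":0,"rz":0,"gripper":-1},{"tx":0,"ty":0,"tz":1,"rx":0,"ry":0,"rz":0,"gripper":-1},{"tx":0,"ty":0,"tz":0,"rx":0,"ry":0,"rz":0,"gripper":-1}]'

```text
clock: 3.55
eef_pos: [598.1, -73.8, 120.3]
tcp_rot: [-3.139, 0.001, 1.129]
contact_force: [0.1, 0.4, -0.0]
opening: 0.005
```

Run:
```python
from h import *;where()
ims=[]
for n,(a,b) in dict(top=(110,225),side=(120,190)).items():
    p,d=r.grab_frame(n);ims.append(cv2.resize(p[a:a+110,b:b+110] if n=="side" else p[a:a+110,b:b+130],(400,400),interpolation=2))
cv2.imwrite("pics/a.png",np.hstack(ims)[:,:,::-1])
```

```text
t 3.55 box y 69.3 x -0.9 z 120.3 rot [-3.139e+00  1.000e-03  1.129e+00] F [ 0.1  0.4 -0. ] j [-0.13  0.44  1.77 -0.    0.93  0.32]
```

View pics/a.png

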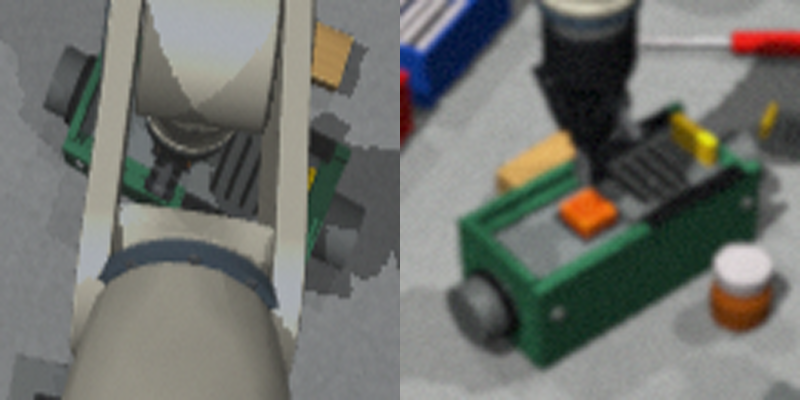

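The side view (right half) shows the shut fingertips just above the orange tab, and nothing has moved. I descend gently from here.

Emit:
move_arm --increments '[{"tx":0.3,"ty":0.1,"tz":1,"rx":0,"ry":0,"rz":0,"gripper":-1},{"tx":0,"ty":0,"tz":0.8,"rx":0,"ry":0,"rz":0,"gripper":-1},{"tx":0,"ty":0,"tz":0.4,"rx":0,"ry":0,"rz":0,"gripper":-1},{"tx":0,"ty":0,"tz":0.3,"rx":0,"ry":0,"rz":0,"gripper":-1},{"tx":0,"ty":0,"tz":0.3,"rx":0,"ry":0,"rz":0,"gripper":-1},{"tx":0,"ty":0,"tz":0.3,"rx":0,"ry":0,"rz":0,"gripper":-1},{"tx":0,"ty":0,"tz":0,"rx":0,"ry":0,"rz":0,"gripper":-1}]'

```text
clock: 4.35
eef_pos: [601.8, -70.5, 90.1]
tcp_rot: [-3.142, 0.0, 1.13]
contact_force: [-0.1, -0.9, -0.2]
opening: 0.001
```

```bash
python3 -c "
from h import *;where()"
```

```text
t 4.35 box y 73.8 x 1.1 z 90.1 rot [-3.142  0.     1.13 ] F [-0.1 -0.9 -0.2] j [-0.12  0.49  1.78 -0.    0.87  0.32]
```

Emit:
move_arm --increments '[{"tx":0,"ty":0,"tz":0.2,"rx":0,"ry":0,"rz":0,"gripper":-1},{"tx":0,"ty":0,"tz":0.2,"rx":0,"ry":0,"rz":0,"gripper":-1},{"tx":0,"ty":0,"tz":0.2,"rx":0,"ry":0,"rz":0,"gripper":-1}]'

```text
clock: 4.65
eef_pos: [601.9, -70.6, 84.4]
tcp_rot: [3.141, -0.0, 1.13]
contact_force: [-0.5, 0.7, 4.4]
opening: -0.001
```

Emit:
move_arm --increments '[{"tx":0,"ty":0,"tz":0.15,"rx":0,"ry":0,"rz":0,"gripper":-1},{"tx":0,"ty":0,"tz":0.1,"rx":0,"ry":0,"rz":0,"gripper":-1}]'

```text
clock: 4.85
eef_pos: [601.9, -70.6, 81.7]
tcp_rot: [3.141, -0.0, 1.13]
contact_force: [-0.9, 0.9, 4.4]
opening: -0.001
```

Emit:
move_arm --increments '[{"tx":0,"ty":0,"tz":0.05,"rx":0,"ry":0,"rz":0,"gripper":-1},{"tx":0,"ty":0,"tz":0.05,"rx":0,"ry":0,"rz":0,"gripper":-1},{"tx":0,"ty":0,"tz":0,"rx":0,"ry":0,"rz":0,"gripper":-1}]'

```text
clock: 5.15
eef_pos: [601.9, -70.5, 81.1]
tcp_rot: [3.141, -0.0, 1.13]
contact_force: [-0.8, 0.6, 6.4]
opening: 0.004
```

Hard stop felt (6.4 N at z 81.1). I lift clear and go behind the rib.

Emit:
move_arm --increments '[{"tx":0,"ty":0,"tz":-1,"rx":0,"ry":0,"rz":0,"gripper":-1},{"tx":0,"ty":0,"tz":-3,"rx":0,"ry":0,"rz":0,"gripper":-1},{"tx":0,"ty":0,"tz":-3,"rx":0,"ry":0,"rz":0,"gripper":-1},{"tx":-2,"ty":0,"tz":-1,"rx":0,"ry":0,"rz":0,"gripper":-1},{"tx":-4,"ty":0,"tz":0,"rx":0,"ry":0,"rz":0,"gripper":-1},{"tx":-4,"ty":0,"tz":0,"rx":0,"ry":0,"rz":0,"gripper":-1},{"tx":-3,"ty":-0.1,"tz":0,"rx":0,"ry":0,"rz":0,"gripper":-1},{"tx":-2,"ty":0,"tz":0,"rx":0,"ry":0,"rz":0,"gripper":-1},{"tx":0,"ty":0,"tz":0,"rx":0,"ry":0,"rz":0,"gripper":-1}]'

```text
clock: 6.05
eef_pos: [535.7, -207.8, 161.1]
tcp_rot: [-3.142, 0.001, 1.127]
contact_force: [0.7, 0.1, -0.6]
opening: 0.002
```

Run:
```python
from h import *;where()
p,d=r.grab_frame("side");cv2.imwrite("pics/b.png",cv2.resize(p[110:230,190:310],(600,600),interpolation=2)[:,:,::-1])
h=cv2.cvtColor(p,cv2.COLOR_RGB2HSV);c=r.camera_model("side")
m=blob(h,(6,140,90),(18,255,255),(242,180));X=cloud("side",p,d,m);print("tab",np.median(X,0).round(1), np.percentile(X[:,2],[20,80]))
```

```text
t 6.05 box y -78.5 x -0.8 z 161.1 rot [-3.142e+00  1.000e-03  1.127e+00] F [ 0.7  0.1 -0.6] j [-0.37  0.35  1.81 -0.    0.98  0.07]
tab [602.  -73.4  80.9] [79.14560538 82.52406363]
```

View pics/b.png

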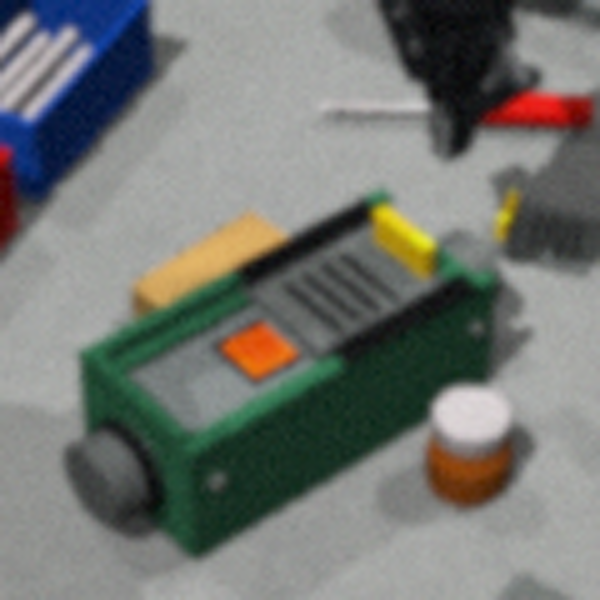

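The view shows the tab flush in (top about 81 mm), the cover still on its seat, and the fingers behind the rib. I descend to z about 101.

Emit:
move_arm --increments '[{"tx":0,"ty":0.1,"tz":3,"rx":0,"ry":0,"rz":-0.4,"gripper":-1},{"tx":0,"ty":0,"tz":2,"rx":0,"ry":0,"rz":0,"gripper":-1},{"tx":0,"ty":0,"tz":0.6,"rx":0,"ry":0,"rz":0,"gripper":-1},{"tx":0,"ty":0,"tz":0.3,"rx":0,"ry":0,"rz":0,"gripper":-1},{"tx":0,"ty":0,"tz":0.2,"rx":0,"ry":0,"rz":0,"gripper":-1},{"tx":0,"ty":0,"tz":0,"rx":0,"ry":0,"rz":0,"gripper":-1}]'

```text
clock: 6.7
eef_pos: [538.3, -206.1, 100.4]
tcp_rot: [3.141, -0.0, 1.137]
contact_force: [-0.5, 0.0, 0.4]
opening: -0.001
```

Emit:
move_arm --increments '[{"tx":0.8,"ty":0,"tz":0,"rx":0,"ry":0,"rz":0,"gripper":-1},{"tx":0.4,"ty":0,"tz":0,"rx":0,"ry":0,"rz":0,"gripper":-1},{"tx":0.3,"ty":0,"tz":0,"rx":0,"ry":0,"rz":0,"gripper":-1},{"tx":0.3,"ty":0,"tz":0,"rx":0,"ry":0,"rz":0,"gripper":-1},{"tx":0.3,"ty":0,"tz":0,"rx":0,"ry":0,"rz":0,"gripper":-1}]'

```text
clock: 7.2
eef_pos: [546.8, -187.1, 100.0]
tcp_rot: [3.141, 0.0, 1.137]
contact_force: [-0.9, -1.9, 2.2]
opening: 0.003
```

```bash
python3 -c "
from h import *;where()"
```

```text
t 7.2 box y -55.1 x 0.5 z 100.0 rot [3.141 0.    1.137] F [-0.9 -1.9  2.2] j [-0.33  0.44  1.84 -0.    0.86  0.1 ]
```

Emit:
move_arm --increments '[{"tx":0.5,"ty":0,"tz":0,"rx":0,"ry":0,"rz":0,"gripper":-1},{"tx":0.5,"ty":0,"tz":0,"rx":0,"ry":0,"rz":0,"gripper":-1},{"tx":0.5,"ty":0,"tz":0,"rx":0,"ry":0,"rz":0,"gripper":-1},{"tx":0.5,"ty":0,"tz":0,"rx":0,"ry":0,"rz":0,"gripper":-1},{"tx":0.5,"ty":0,"tz":0,"rx":0,"ry":0,"rz":0,"gripper":-1},{"tx":0.5,"ty":0,"tz":0,"rx":0,"ry":0,"rz":0,"gripper":-1},{"tx":0.5,"ty":0,"tz":0,"rx":0,"ry":0,"rz":0,"gripper":-1},{"tx":0.5,"ty":0,"tz":0,"rx":0,"ry":0,"rz":0,"gripper":-1}]'

```text
clock: 8.0
eef_pos: [563.5, -150.5, 99.8]
tcp_rot: [-3.142, 0.0, 1.137]
contact_force: [-1.4, -2.6, 3.2]
opening: -0.004
```

Run:
```python
from h import *;where()
p,d=r.grab_frame("side");cv2.imwrite("pics/c.png",cv2.resize(p[110:230,190:310],(600,600),interpolation=2)[:,:,::-1])
```

```text
t 8.0 box y -14.8 x 0.2 z 99.8 rot [-3.142  0.     1.137] F [-1.4 -2.6  3.2] j [-0.26  0.44  1.83 -0.    0.87  0.17]
```

View pics/c.png

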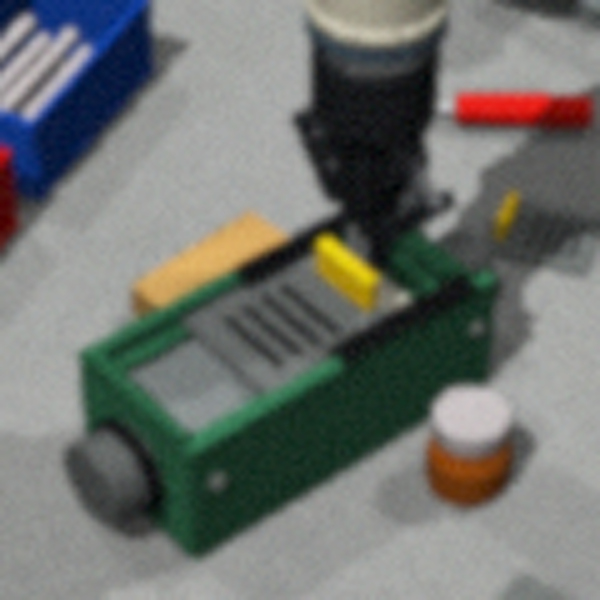

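The cover slides level and square over the tab. I keep pushing.

Emit:
move_arm --increments '[{"tx":0.5,"ty":0,"tz":0,"rx":0,"ry":0,"rz":0,"gripper":-1},{"tx":0.5,"ty":0,"tz":0,"rx":0,"ry":0,"rz":0,"gripper":-1},{"tx":0.5,"ty":0,"tz":0,"rx":0,"ry":0,"rz":0,"gripper":-1},{"tx":0.5,"ty":0,"tz":0,"rx":0,"ry":0,"rz":0,"gripper":-1},{"tx":0.5,"ty":0,"tz":0,"rx":0,"ry":0,"rz":0,"gripper":-1},{"tx":0.5,"ty":0,"tz":0,"rx":0,"ry":0,"rz":0,"gripper":-1},{"tx":0.5,"ty":0,"tz":0,"rx":0,"ry":0,"rz":0,"gripper":-1},{"tx":0.5,"ty":0,"tz":0,"rx":0,"ry":0,"rz":0,"gripper":-1},{"tx":0.4,"ty":0,"tz":0,"rx":0,"ry":0,"rz":0,"gripper":-1},{"tx":0.3,"ty":0,"tz":0,"rx":0,"ry":0,"rz":0,"gripper":-1},{"tx":0,"ty":0,"tz":0,"rx":0,"ry":0,"rz":0,"gripper":-1}]'

```text
clock: 9.15
eef_pos: [583.4, -107.8, 99.8]
tcp_rot: [3.142, -0.0, 1.137]
contact_force: [0.5, 0.3, 0.3]
opening: -0.002
```

```bash
cat > chk.py <<'E'
from h import *;where()
for n,nr in dict(side=(242,172),top=(282,148)).items():
    p,d=r.grab_frame(n);h=cv2.cvtColor(p,cv2.COLOR_RGB2HSV)
    m=blob(h,(24,140,80),(34,255,255),nr,22);v,u=np.nonzero(m)
    if len(u)<20: print(n,"rib hidden",len(u));continue
    X=cloud(n,p,d,m);T=X[X[:,2]>111];q=(T[:,:2]-O)
    print(n,len(u),"rib top: y %.1f x %.1f z %.1f"%(np.median(q@Y),np.median(q@X_),np.median(T[:,2])),"-> cover y %.1f"%(np.median(q@Y)+45), "plane", (atz(r.camera_model(n),u.mean(),v.mean(),116 if n=="top" else 105)[:2]-O)@Y+45)
    cv2.imwrite(f"pics/d_{n}.png",cv2.resize(p[110:230,190:310] if n=="side" else p[90:210,220:340],(600,600),interpolation=2)[:,:,::-1])
E
python3 chk.py
```

```text
t 9.15 box y 32.3 x 0.1 z 99.8 rot [ 3.142 -0.     1.137] F [0.5 0.3 0.3] j [-0.19  0.46  1.81  0.    0.88  0.25]
side 90 rib top: y 49.7 x -0.2 z 115.1 -> cover y 94.7 plane 90.30415891679036
top rib hidden 8
```

Emit:
move_arm --increments '[{"tx":0.2,"ty":0,"tz":0,"rx":0,"ry":0,"rz":0,"gripper":-1},{"tx":0.2,"ty":0,"tz":0,"rx":0,"ry":0,"rz":0,"gripper":-1},{"tx":0.2,"ty":0,"tz":0,"rx":0,"ry":0,"rz":0,"gripper":-1},{"tx":0.2,"ty":0,"tz":0,"rx":0,"ry":0,"rz":0,"gripper":-1},{"tx":0,"ty":0,"tz":0,"rx":0,"ry":0,"rz":0,"gripper":-1},{"tx":0,"ty":0,"tz":0,"rx":0,"ry":0,"rz":0,"gripper":-1},{"tx":-1.5,"ty":0,"tz":0,"rx":0,"ry":0,"rz":0,"gripper":-1},{"tx":-1,"ty":0,"tz":-1,"rx":0,"ry":0,"rz":0,"gripper":-1},{"tx":0,"ty":0,"tz":-4,"rx":0,"ry":0,"rz":0,"gripper":-1},{"tx":0,"ty":0,"tz":-4,"rx":0,"ry":0,"rz":0,"gripper":-1}]'

```text
clock: 10.25
eef_pos: [574.7, -124.7, 190.7]
tcp_rot: [-3.139, 0.001, 1.135]
contact_force: [0.4, -0.3, 0.8]
opening: -0.0
```

Emit:
move_arm --increments '[{"tx":-4,"ty":0,"tz":-3,"rx":0,"ry":0,"rz":0,"gripper":-1},{"tx":-4.5,"ty":0,"tz":0,"rx":0,"ry":0,"rz":0,"gripper":-1},{"tx":-4.5,"ty":0,"tz":0,"rx":0,"ry":0,"rz":0,"gripper":-1},{"tx":-4.5,"ty":0,"tz":0,"rx":0,"ry":0,"rz":0,"gripper":-1},{"tx":-4.5,"ty":0,"tz":0,"rx":0,"ry":0,"rz":0,"gripper":-1},{"tx":-4.5,"ty":0,"tz":0,"rx":0,"ry":0,"rz":0,"gripper":-1},{"tx":-4.5,"ty":0,"tz":0,"rx":0,"ry":0,"rz":0,"gripper":-1},{"tx":-4.5,"ty":0,"tz":0,"rx":0,"ry":0,"rz":0,"gripper":-1},{"tx":0,"ty":0,"tz":0,"rx":0,"ry":0,"rz":0,"gripper":-1}]'

```text
clock: 11.15
eef_pos: [423.5, -450.7, 220.6]
tcp_rot: [3.14, 0.002, 1.132]
contact_force: [-0.0, 0.5, 0.7]
opening: 0.001
```

```bash
python3 chk.py; python3 -c "
import cv2,numpy as np
cv2.imwrite('pics/e.png',np.hstack([cv2.resize(cv2.imread(f'pics/d_{n}.png'),(400,400)) for n in('side','top') if cv2.imread(f'pics/d_{n}.png') is not None]))"
```

```text
t 11.15 box y -346.0 x 0.2 z 220.6 rot [3.140e+00 2.000e-03 1.132e+00] F [-0.   0.5  0.7] j [-0.82  0.35  1.66 -0.    1.13 -0.38]
side 93 rib top: y 58.0 x 2.9 z 115.5 -> cover y 103.0 plane 98.59006284043576
top 66 rib top: y 55.8 x 0.0 z 116.3 -> cover y 100.8 plane 100.77740286866563
```

View pics/e.png

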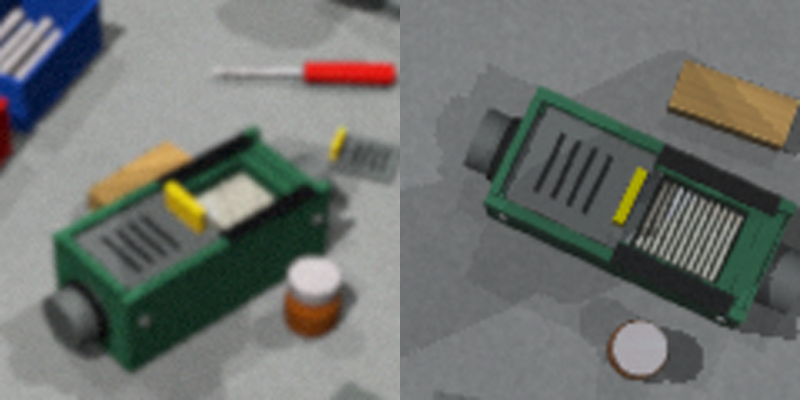

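The opening is fully uncovered. The cover lies flat in its guides at about y 101 mm, and the arm is clear of everything.

```bash
python3 -c "
from rig import r;print(r.sign_off())"
```

```text
the job is handed in; nothing more can be done
None
```

The filter box is open and the job is handed in (no verdict is reported), at about 11 s of the 48 s allowed.

- **Tab:** I pressed it with shut fingertips against about 4.4 N. At the hard stop the force rose to 6.4 N with the fingertips at 81.1 mm. The side camera then read the tab top at 80.9 mm, with the cover still on its seat.
- **Cover:** I pushed it by the rib, with readings of about 3 to 4 N between moves, then backed the arm away.
- **Last check:** The cover centre is about 101 mm along the box's +y from the top camera, where at least 92 mm is needed. The side camera gave 99 to 103 mm. The rib top is at 116 mm, so the cover is at ledge height.
- **Opening and surroundings:** In the last pictures the pleats are fully visible and the cover looks square in its guides. The jar, offcut and screwdriver look undisturbed. I did not check the glue, tape, mug or profile in the last pictures, but the arm never came near bench height beside them.

The two cameras disagreed by up to 3 mm across the box (0.0 against 2.9 mm). Both are within the 6 mm allowed. The tab is now hidden under the cover, so I could not re-check it at the end. One early move call was refused as invalid input and had no effect.

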